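Roll a steel column tube into the V-block and close it up to the end stop

TASK

Push the thick steel column tube from behind with the fingers so that it rolls along the bench, up the V-block's ramp and down into its groove. Then gently push it endwise along the groove until its end is up against the stop plate. Do not grip or lift the tube, and leave the other things on the bench where they stand.

Things in the scene. Friction and masses are not known exactly. Their poses are not given: they have to be found in the camera images.
- column_tube: Thick polished steel tube: barrel 36 mm diameter, 148 long, plus a flat 30 mm end cap 6 thick on each end (160 over all); 0.3-0.6 kg; friction 0.3; rolls easily, soon stops. Origin on its axis at mid-length; y along the tube; x, z turn as it rolls. Starts within 10 degrees of the groove's direction, 150-180 mm before it, 15-40 mm short of its final place along it.
- v_block: Plain grey steel V-block fixed to the bench, 216 mm long. Origin on the bench under the middle of the groove; y along the groove, x across it from ramp to rear wall, z up. The 90 degree groove (flat bottom 2 high, x -5 to 5) has a front crest 14 mm high at x -18 to -22 and a rear flank up to 32 mm at x 35; rear wall ends at x 44. Its -y end (y -108) is open, the +y end has the stop plate.
- ramp (a point): Foot of the V-block's lead-in ramp, on the bench, 66 mm before the middle of the groove, at the middle of its length. The ramp rises 17 degrees to the 14 mm high crest and is as long as the block. Axes as the V-block.
- stop (a point): Point on the inner face of the stop plate (y +100 mm in the V-block's frame) at the height of a seated tube's axis. Flat fixed steel plate, 46 mm high, from x -26 to 46, 8 thick; the tube's end comes against it. Axes as the V-block.
- seat (a point): Where the tube's mid-length point lies when the tube is down in the groove with its end against the stop plate: x 0, y +20, z 22.5 mm in the V-block's frame, axes as the V-block.
- thin_column: Bystander: thin steel chromatography column 136 mm long, 14 mm thick, lying beyond the open (-y) end of the V-block. Origin at the middle of its underside.
- beaker: Bystander: small clear glass beaker, 52 mm wide, 68 mm high, standing beyond the stop plate. Origin at the centre of its underside.
- amber_bottle: Bystander: amber glass bottle with dark cap, 60 mm wide, 102 mm high, standing behind the V-block. Origin at the centre of its underside.

How it is judged:
By the outcome, as a careful person would: the job done as asked, in the order asked, and still so for the second after the job is handed in, with the robot touching nothing.
It also fails if it takes over 45 s, if anything falls off the work surface, if the arm or the gripper's body presses on something with over 40 N, if the wrist force passes 120 N, or if a joint passes its speed limit or range.

ROBOT

A 6-joint arm with a two-finger parallel gripper is mounted at the origin on a cart in front of the work surface, level with it; the furniture and walls round the work are solid. World frame = base frame: x ahead of the robot, y to its left, z up, the work surface at z = 0. Lengths are in mm, angles in rad, forces in N, time in s.
With the tool pointing down it reaches from about 350 to 975 mm from the base axis. Payload 7.1 kg.
Tool frame: the origin (TCP) lies between the finger pads; the fingertips stand 14 mm ahead of it and the grasp point (between the pads) lies 5 mm behind it; z points along the fingers, y is the line along which they close (so a half turn about z gives the same grasp; the last joint's range is limited). The gripper opens to 88 mm and grips with 3 to 60 N. Pads are 20 mm wide; open, the fingers measure 115 mm over their backs; the gripper's body (75 mm by 178 mm) begins 61 mm behind the grasp point.
Start: joints at [1.108, 0.423, 1.63, -0, 1.089, -0.019], TCP at [268.327, 564.452, 236.675] pointing down, gripper open.
Joint ranges: [-3, 3], [-0.9, 2.11], [0.09, 2.58], [-1.31, 4.45], [0.11, 2.69], [-2.54, 2.54]. Speed limits (rad/s): [2.39, 2.39, 3.01, 3.14, 3.14, 3.14].

INTERFACE

Orientations are given as a rotation vector (axis times angle).
In Python, from workcell import ctrl gives the robot as it stands. The module is installed in compiled form; this text tells all that it offers.
- The arm moves only by the tool servo_tool, never from a script. Its argument "plan" is a list of rows, each a list of 3 entries, a list of its own where there are three numbers: the closure, from 0 (fully open) to 1 (shut), then the shift along the world's x, y, z in mm, then the turn about the world's z in degrees. In form: [[hand, [x, y, z], yaw], ...]. A call has 1 to 10 rows; each row is the pose to reach, as a shift and turn from the pose commanded when the call began; what a row does not reach only later rows make up. A row lasts 1/12 s, in which the tool goes at most 41.7 mm and 7.16 degrees, less where a joint would pass 70% of its speed; a pose out of reach is approached as far as the arm can. A call with a gripper value outside its range is refused whole. The fingers move at their own pace and stop on an object; the grip force is fixed at half the most. Time passes only in rows, so rows that repeat a pose let the fingers close. It gives the time, the measured TCP pose, the force, the opening and the grip force at its end, in the units of the state.
- ctrl.get_obs(): the state, without advancing time (a new reading comes with each control period).
- ctrl.get_image(name): name is "side" or "top"; returns the picture (420x560x3 uint8, blue, green, red); there is no depth.
- ctrl.camera_info(name): a dict with "fovy" (degrees; the focal length in pixels is half the picture's height over the tangent of half this angle, whatever the lens; pixels are square), "cx", "cy" (the principal point, pixels), "k1" (the pictures are not rectified: a ray, as slopes to the right and down, at radius r is drawn at 1 + k1 r^2 times it, then the intrinsics apply), "rvec" (rotation vector, rad) and "tvec" (3), from world to camera coordinates, as OpenCV has them. Camera axes: x right, y down, z forward; pixel columns grow to the right and rows downward; lengths in mm; the calibration is good to about 2 mm. A picture is of the moment at which its call begins. camera_info takes no time and is no camera call.
- ctrl.close_job(): hands the job in; it is judged then, once.
The state is a dict: "t": time; "qpos": joint angles; "qvel": joint speeds; "joint_torque": joint torques, N m; "ee_pos": TCP position; "orientation": TCP orientation; "ft_force": force on the tool from outside, world axes, zero at the start; "moment": the same for the moment, N m; "width": finger opening in mm; "grasp_force": force on a finger pad.
Only numpy, scipy, OpenCV 4.12 (cv2) and the standard library are available. Lean on these libraries where they do the work, as an engineer would, in place of code of your own. Each camera call takes 0.05 s, during which the arm holds its last target. There are 200 camera calls.

## Working session

There is one attempt and no reset: what is moved stays moved. The work goes in short steps, Python scripts to look and compute and a tool call to move; the robot and the scene stay as the last step left them, time stands still between calls to the robot, and variables do not carry over. Pictures are saved under pics/ and viewed, at most 10 in all, crops included, and the job is handed in when it is done.

Besides the shell and the picture viewer there is one more tool, called after "Call:" by a JSON object that holds its "name" and its "arguments", one argument or row to a line. servo_tool: Moves the arm, as the interface text tells. Its arguments: {"type":"object","properties":{"plan":{"type":"array"}},"required":["plan"]}

```bash
mkdir -p pics
cat > h.py <<'E'
import numpy as np, cv2
from workcell import ctrl
def cam(n):
    c=ctrl.camera_info(n); f=210/np.tan(np.radians(c["fovy"])/2)
    R=cv2.Rodrigues(np.array(c["rvec"],float))[0]; t=np.array(c["tvec"],float).ravel()
    K=np.array([[f,0,c["cx"]],[0,f,c["cy"]],[0,0,1]]); return K,np.array([c["k1"],0,0,0,0.]),R,t
def ray(n,px):
    K,d,R,t=cam(n); u=cv2.undistortPoints(np.array(px,float).reshape(-1,1,2),K,d).reshape(-1,2)
    return -R.T@t, np.c_[u,np.ones(len(u))]@R
def onz(n,px,z):
    o,D=ray(n,px); return o+D*((z-o[2])/D[:,2])[:,None]
def proj(n,P):
    K,d,R,t=cam(n); return cv2.projectPoints(np.array(P,float).reshape(-1,1,3),cv2.Rodrigues(R)[0],t,K,d)[0].reshape(-1,2)
def tri(a,b):
    o1,d1=ray("top",[a]);o2,d2=ray("side",[b]);d1=d1[0];d2=d2[0]
    s=np.linalg.lstsq(np.c_[d1,-d2],o2-o1,rcond=None)[0];p=o1+s[0]*d1;q=o2+s[1]*d2
    return (p+q)/2,np.linalg.norm(p-q)
E
python3 - <<'E'
from h import *
for n in("top","side"):
    cv2.imwrite(f"pics/{n}0.png",ctrl.get_image(n)); print(n,ray(n,[[280,210]]))
o=ctrl.get_obs();print(o)
E
```

```text
top (array([582.59314508,  22.89829012, 899.9957419 ]), array([[ 0.0208981 , -0.0279471 , -0.99944541]]))
side (array([ 268.61598595, -506.2839548 ,  667.29722147]), array([[ 0.38667922,  0.59690498, -0.703157  ]]))
{'t': 0.1, 'qpos': array([ 1.10800513e+00,  4.23763972e-01,  1.63059106e+00,  4.02347862e-05,
        1.08860625e+00, -1.90265061e-02]), 'qvel': array([ 0.00156305, -0.00088168, -0.00376539,  0.00038244, -0.00041384,
        0.00021455]), 'joint_torque': array([-1.32206340e-03, -5.45615387e+01, -2.74323535e+01,  6.45226892e-02,
        1.87956111e-02,  4.77340279e-06]), 'ee_pos': array([268.10898064, 564.04647229, 235.98854838]), 'orientation': array([-6.91307389e-01, -3.06421690e+00,  2.07414937e-03]), 'ft_force': array([0.13515218, 0.42177416, 0.102877  ]), 'moment': array([-0.0100201 , -0.02042729, -0.01189167]), 'grasp_force': 0.0, 'width': 87.36934183878219}
```

View pics/top0.png

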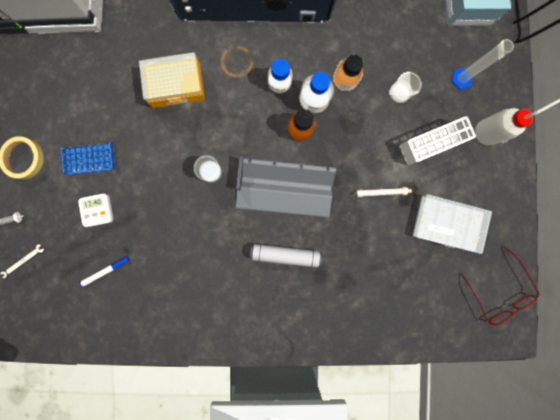

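View pics/side0.png

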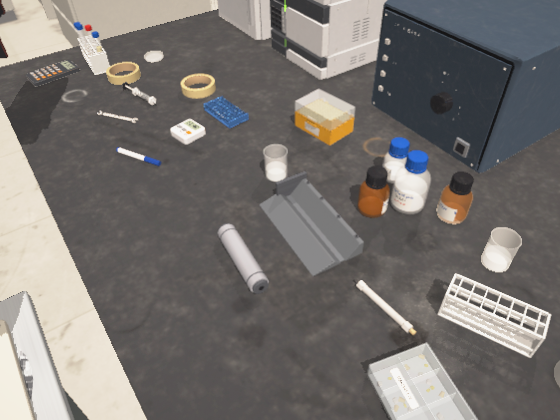

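Top view: the tube lies at about (253–320, 256). The V-block spans about (237–335, 158–215), with the stop plate at its left end (240, 187). The beaker is at (208, 170), the thin column at (385, 192) and the amber bottle at (302, 125). Next I'll zoom in for edges.

Run:
```python
from h import *
t=cv2.imread("pics/top0.png");s=cv2.imread("pics/side0.png")
cv2.imwrite("pics/topc.png",cv2.resize(t[145:280,225:345],None,fx=4.4,fy=4.4,interpolation=cv2.INTER_CUBIC))
cv2.imwrite("pics/sidec.png",cv2.resize(s[165:300,205:375],None,fx=4.4,fy=4.4,interpolation=cv2.INTER_CUBIC))
g=cv2.cvtColor(t,cv2.COLOR_BGR2GRAY);m=((g>115)*255).astype(np.uint8);m[:225]=0;m[280:]=0;m[:,:235]=0;m[:,335:]=0
c=max(cv2.findContours(m,0,2)[0],key=cv2.contourArea);r=cv2.minAreaRect(c);print(r)
b=cv2.boxPoints(r);P=onz("top",b,18);print(P.round(1));print(onz("top",[r[0]],18))
```

```text
((285.931396484375, 255.6288604736328), (68.90031433105469, 16.15867805480957), 6.225829124450684)
[[488.9  63.6  18. ]
 [524.9  59.7  18. ]
 [508.  -94.5  18. ]
 [471.8 -90.6  18. ]]
[[498.48304305 -15.26552139  18.        ]]
```

View pics/topc.png

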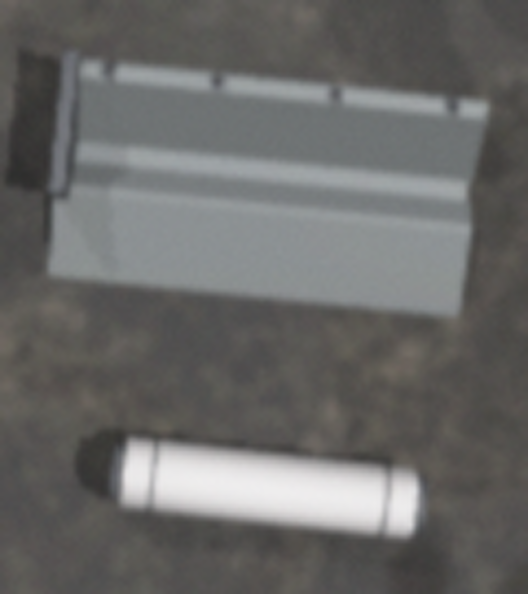

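View pics/sidec.png

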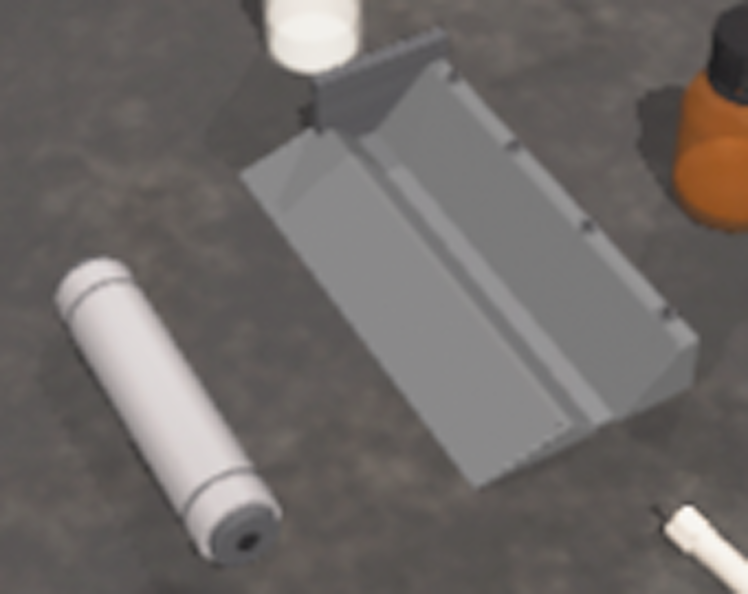

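The top crop shows the ramp foot corners at (50,277) and (460,317), and the tube from (120,472) to (422,503). In the side crop the ramp foot corners are (241,176) and (478,488). I'll triangulate these.

Run:
```python
from h import *
T=lambda x,y:(225+(x+.5)/4.4-.5,145+(y+.5)/4.4-.5); S=lambda x,y:(205+(x+.5)/4.4-.5,165+(y+.5)/4.4-.5)
for k,a,b in(("footL",(50,277),(241,176)),("footR",(460,317),(478,488)),("rearR",(489,102),(697,342)),("stopFrontTop",(61,194),(316,78)),("stopRearTop",(70,53),(449,35))):
    p,e=tri(T(*a),S(*b)); print(k,p.round(1),round(e,1))
L,R=onz("top",[T(50,277),T(460,317)],0);print("z0",L,R,np.linalg.norm(L-R))
u=(L-R)/np.linalg.norm(L-R);ux=np.array([u[1],-u[0],0]);print("yaw y-axis",np.degrees(np.arctan2(-u[0],u[1])))
# left corner lies at y=+108 (ramp as long as block)
O=(L+R)/2+66*ux;print("origin",O,"seat",O+20*u+[0,0,22.5],"u",u,"ux",ux)
Ps=onz("top",[T(120,472),T(422,503)],18);print("tube ends",Ps,np.linalg.norm(Ps[0]-Ps[1]))
v=Ps[0]-Ps[1];print("tube yaw",np.degrees(np.arctan2(-v[0],v[1])))
# tube silhouette in the side view: expected axis-end pixel
print(tri(T(422,503),S(245,535)))
c=(Ps[0]+Ps[1])/2;print("tube c in block",(c-O)@ux,(c-O)@u)
```

```text
footL [607.7  98.1   1.4] 2.2
footR [ 587.2 -115.9    3. ] 2.2
rearR [ 695.3 -126.    31.6] 0.4
stopFrontTop [646.9  89.   50. ] 1.3
stopRearTop [719.2  84.7  43.4] 4.3
z0 [606.7603441   98.75150166   0.        ] [ 586.27956599 -115.76996475    0.        ] 215.4969183530976
yaw y-axis -5.453608969006848
origin [662.22120447 -14.78185653   0.        ] seat [664.12199992   5.12761299  22.5       ] u [0.09503977 0.99547348 0.        ] ux [ 0.99547348 -0.09503977  0.        ]
tube ends [[506.89926647  61.17984218  18.        ]
 [490.87472811 -93.34057983  18.        ]] 155.34911215553453
tube yaw -5.920693463368748
(array([491.1323843 , -92.81215363,  21.53123417]), np.float64(0.25272509320443415))
tube c in block -162.47146067586354 -16.815880444124623
```

Call:
{"name": "servo_tool", "arguments": {
  "plan": [
    [0, [10, -34, 0], 2],
    [0, [21, -68, 0], 4],
    [0, [31, -102, 0], 6],
    [0, [42, -136, 0], 8],
    [0, [52, -170, -10], 10],
    [0, [63, -204, -20], 12],
    [0, [73, -238, -30], 14],
    [0, [84, -272, -40], 16],
    [0, [94, -306, -50], 18],
    [0, [105, -340, -60], 20]
  ]
}}

```text
t: 0.93
ee_pos: [373.2, 222.8, 176.2]
orientation: [-0.145, -3.138, 0.0]
ft_force: [-0.0, 0.0, 0.2]
width: 87.6
grasp_force: 0.0
```

Call:
{"name": "servo_tool", "arguments": {
  "plan": [
    [0, [11, -34, -5], 0],
    [0, [22, -68, -20], 0],
    [0, [33, -102, -35], 0],
    [0, [44, -136, -50], 0],
    [0, [55, -170, -65], 0],
    [0, [66, -204, -80], 0],
    [0, [73, -235, -100], 0],
    [0, [73, -235, -130], 0],
    [0, [73, -235, -149], 0],
    [0, [73, -235, -149], 0]
  ]
}}

```text
t: 1.77
ee_pos: [444.1, -11.2, 24.7]
orientation: [-0.151, -3.132, -0.0]
ft_force: [-0.8, -0.1, 0.1]
width: 87.9
grasp_force: 0.0
```

Call:
{"name": "servo_tool", "arguments": {
  "plan": [
    [0, [8, -1, 0], 0],
    [0, [16, -1.5, 0], 0],
    [0, [20, -2, 0], 0],
    [0, [24, -2.5, 0], 0],
    [0, [28, -3, 0], 0],
    [0, [33, -3, 0], 0],
    [0, [38, -3.5, 0], 0],
    [0, [44, -4, 0], 0],
    [0, [50, -5, 0], 0],
    [0, [56, -5.5, 0], 0]
  ]
}}

```text
t: 2.6
ee_pos: [503.1, -16.2, 27.7]
orientation: [0.149, 3.138, -0.0]
ft_force: [0.5, -0.1, 0.8]
width: 87.8
grasp_force: 0.1
```

Run:
```python
from h import *
a=ctrl.get_image("top")[130:280,200:360];b=ctrl.get_image("side")[150:300,200:360]
cv2.imwrite("pics/p1.png",cv2.resize(np.hstack([a,b]),None,fx=2.5,fy=2.5,interpolation=cv2.INTER_CUBIC))
```

```text
(no output)
```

View pics/p1.png

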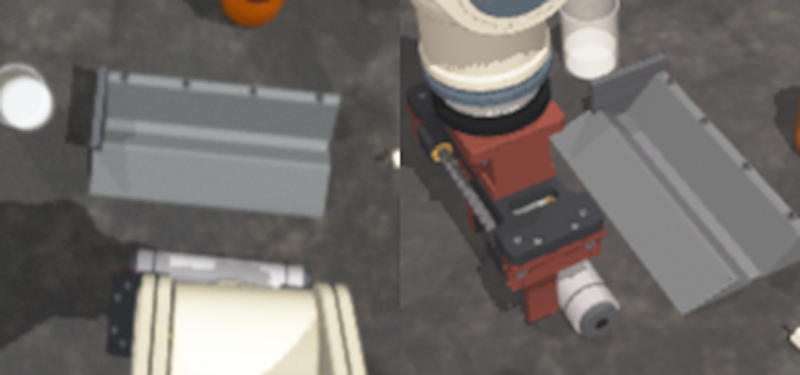

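The tube is ahead of the fingers (top tile about (140–305, 262)) and roughly parallel to the ramp foot. I'll continue.

Call:
{"name": "servo_tool", "arguments": {
  "plan": [
    [0, [6, -0.5, 0], 0],
    [0, [12, -1, 0], 0],
    [0, [18, -1.5, 0], 0],
    [0, [24, -2.5, 0], 0],
    [0, [30, -3, 0], 0],
    [0, [36, -3.5, 0], 0],
    [0, [42, -4, 0], 0],
    [0, [48, -4.5, 0], 0],
    [0, [54, -5, 0], 0],
    [0, [60, -5.5, 0], 0]
  ]
}}

```text
t: 3.53
ee_pos: [562.8, -21.6, 27.7]
orientation: [-0.149, -3.138, 0.0]
ft_force: [-4.8, -0.1, 1.2]
width: 88.2
grasp_force: 2.0
```

Call:
{"name": "servo_tool", "arguments": {
  "plan": [
    [0, [5, -0.5, 0], 0],
    [0, [10, -1, 1], 0],
    [0, [15, -1.5, 2.5], 0],
    [0, [20, -2, 4], 0],
    [0, [25, -2.5, 5.5], 0],
    [0, [30, -3, 7], 0],
    [0, [35, -3.5, 8.5], 0],
    [0, [40, -4, 10], 0],
    [0, [45, -4.5, 11.5], 0],
    [0, [49, -4.5, 13], 0]
  ]
}}

```text
t: 4.37
ee_pos: [612.7, -26.2, 41.0]
orientation: [0.149, 3.136, -0.0]
ft_force: [-0.5, 0.7, -0.2]
width: 88.1
grasp_force: 0.1
```

Run:
```python
from h import *
a=ctrl.get_image("top")[100:250,200:360];b=ctrl.get_image("side")[150:300,220:380]
cv2.imwrite("pics/p2.png",cv2.resize(np.hstack([a,b]),None,fx=2.5,fy=2.5,interpolation=cv2.INTER_CUBIC))
```

```text
(no output)
```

View pics/p2.png

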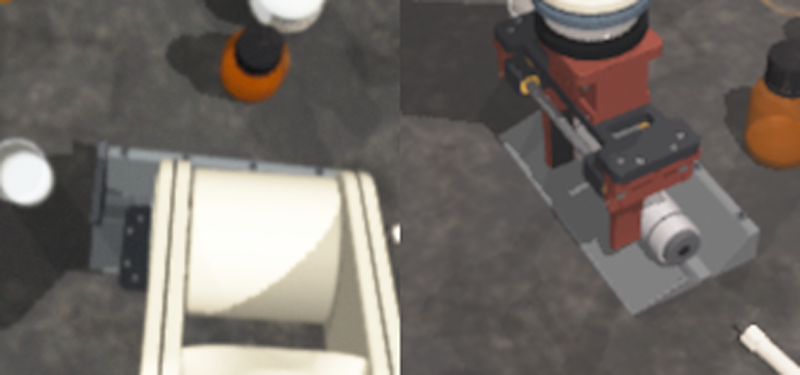

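The side tile shows the tube's end cap at about (682, 248). I'll check whether the tube is in the groove.

Run:
```python
from h import *
O=np.array([662.2,-14.8,0]);u=np.array([.095,.9955,0]);ux=np.array([.9955,-.095,0])
for z in(22.5,32):
    p=onz("side",[(332.5,248.8)],z)[0];print(z,p,(p-O)@ux,(p-O)@u)
print(ctrl.get_obs()["ft_force"])
```

```text
22.5 [644.79824454 -99.65168026  22.5       ] -9.26253793607233 -86.12301446914869
32 [ 639.25583316 -105.64272129   32.        ] -14.210859565024617 -92.6136248927085
[-0.16073614  0.05513586  0.49342253]
```

Call:
{"name": "servo_tool", "arguments": {
  "plan": [
    [0, [3, 0, 0], 0],
    [0, [6, -0.5, 0], 0],
    [0, [9, -1, 0], 0],
    [0, [12, -1, 0], 0],
    [0, [13, -1, 0], 0],
    [0, [13, -1, 0], 0],
    [0, [5, 0, 2], 0],
    [0, [-10, 0, 10], 0],
    [0, [-25, 0, 40], 0],
    [0, [-40, 0, 75], 0]
  ]
}}

```text
t: 5.3
ee_pos: [568.0, -25.8, 114.2]
orientation: [-0.148, -3.132, -0.0]
ft_force: [-0.4, -0.2, 1.6]
width: 87.9
grasp_force: 0.0
```

Call:
{"name": "servo_tool", "arguments": {
  "plan": [
    [1, [-20, -20, 20], 0],
    [1, [-40, -40, 30], 0],
    [1, [-60, -75, 30], 0],
    [1, [-60, -110, 30], 0]
  ]
}}

```text
t: 5.63
ee_pos: [507.1, -135.7, 146.4]
orientation: [-0.146, -3.136, -0.001]
ft_force: [0.2, 0.4, -0.4]
width: 64.5
grasp_force: 0.0
```

Run:
```python
from h import *
a=ctrl.get_image("top")[100:250,200:360];b=ctrl.get_image("side")[150:300,220:380]
cv2.imwrite("pics/p3.png",cv2.resize(np.hstack([a,b]),None,fx=2.5,fy=2.5,interpolation=cv2.INTER_CUBIC))
```

```text
(no output)
```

View pics/p3.png

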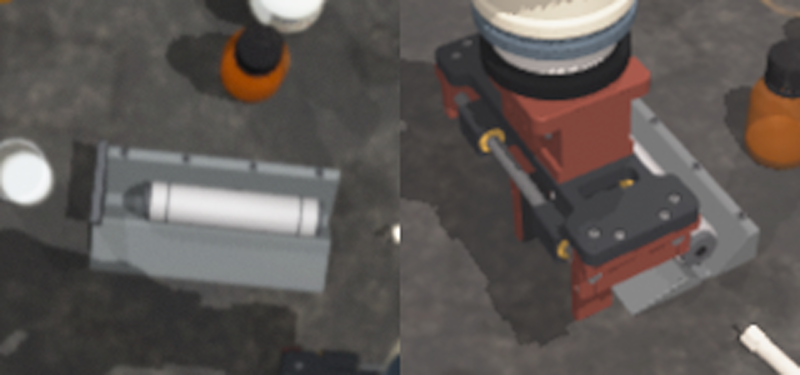

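The tube lies in the groove, with its ends at about (150, 202) and (320, 217) in the top tile and its cap at (703, 248) in the side tile.

Run:
```python
from h import *
O=np.array([662.2,-14.8,0]);u=np.array([.095,.9955,0]);ux=np.array([.9955,-.095,0])
for n,q in(("side",(341,249)),("top",(259.8,180.6)),("top",(327.8,186.6))):
    p=onz(n,[q],22.5)[0];print(n,p,(p-O)@ux,(p-O)@u)
print("target", O-97*u, O-125*u, ctrl.get_obs()["ee_pos"], ctrl.get_obs()["width"])
```

```text
side [ 657.26233182 -109.12598589   22.5       ] 4.0455199850729375 -94.37059742856034
top [666.8142147   43.80692684  22.5       ] -0.9742073126984012 58.78154606878496
top [ 653.9428225  -109.39300837   22.5       ] 0.766315592209299 -94.95177169281384
target [ 652.985  -111.3635    0.    ] [ 650.325  -139.2375    0.    ] [ 510.33731404 -139.3363592   146.44015088] 56.5349664958454
```

Call:
{"name": "servo_tool", "arguments": {
  "plan": [
    [1, [35, -3, 0], 0],
    [1, [70, -5, 0], 0],
    [1, [105, -7, 0], 0],
    [1, [138.5, -9, 0], 0],
    [1, [138.5, -9, -20], 0],
    [1, [138.5, -9, -40], 0],
    [1, [138.5, -9, -65], 0],
    [1, [138.5, -9, -90], 0],
    [1, [138.5, -9, -110], 0],
    [1, [138.5, -9, -116], 0]
  ]
}}

```text
t: 6.57
ee_pos: [647.2, -143.5, 26.1]
orientation: [-0.148, -3.132, -0.002]
ft_force: [-0.8, 0.8, 0.2]
width: 0.5
grasp_force: 0.0
```

Call:
{"name": "servo_tool", "arguments": {
  "plan": [
    [1, [0, 0, 0], 0],
    [1, [0, 0, 0], 0],
    [1, [0, 2, 0], 0],
    [1, [0.5, 4, 0], 0]
  ]
}}

```text
t: 6.9
ee_pos: [651.3, -141.1, 31.4]
orientation: [0.149, 3.136, -0.001]
ft_force: [0.7, 0.4, 0.2]
width: 0.4
grasp_force: 0.0
```

Call:
{"name": "servo_tool", "arguments": {
  "plan": [
    [1, [0.3, 3, 0], 0],
    [1, [0.6, 6, 0], 0],
    [1, [0.9, 9, 0], 0],
    [1, [1.2, 12, 0], 0],
    [1, [1.5, 15, 0], 0],
    [1, [1.8, 18, 0], 0],
    [1, [2.1, 21, 0], 0],
    [1, [2.4, 24, 0], 0],
    [1, [2.7, 27, 0], 0],
    [1, [3, 30, 0], 0]
  ]
}}

```text
t: 7.73
ee_pos: [653.3, -111.0, 29.6]
orientation: [-0.149, -3.138, 0.0]
ft_force: [-0.6, -1.9, -0.3]
width: 0.5
grasp_force: 0.9
```

Call:
{"name": "servo_tool", "arguments": {
  "plan": [
    [1, [0.2, 2, 0], 0],
    [1, [0.4, 4, 0], 0],
    [1, [0.6, 6, 0], 0],
    [1, [0.8, 8, 0], 0],
    [1, [1, 10, 0], 0],
    [1, [1.2, 12, 0], 0],
    [1, [1.4, 14, 0], 0],
    [1, [1.6, 16, 0], 0],
    [1, [1.7, 17, 0], 0],
    [1, [1.8, 18, 0], 0]
  ]
}}

```text
t: 8.57
ee_pos: [655.1, -92.9, 29.6]
orientation: [-0.149, -3.138, 0.0]
ft_force: [0.1, -1.9, 0.2]
width: -0.0
grasp_force: 0.8
```

Sliding at about 2 N. Now small steps until the force rises.

Call:
{"name": "servo_tool", "arguments": {
  "plan": [
    [1, [0, 0.7, 0], 0],
    [1, [0.1, 1.4, 0], 0],
    [1, [0.2, 2, 0], 0],
    [1, [0.3, 2.5, 0], 0],
    [1, [0.3, 3, 0], 0]
  ]
}}

```text
t: 8.98
ee_pos: [655.4, -90.0, 29.7]
orientation: [-0.149, -3.138, 0.0]
ft_force: [0.0, -1.8, -0.7]
width: 0.6
grasp_force: 0.7
```

Run:
```python
from h import *
a=ctrl.get_image("top")[125:225,215:350];b=ctrl.get_image("side")[150:250,240:375]
cv2.imwrite("pics/p4.png",cv2.resize(np.hstack([a,b]),None,fx=2.95,fy=2.95,interpolation=cv2.INTER_CUBIC)); print(ctrl.get_obs()["ft_force"])
```

```text
[-1.02414828 -1.08424629  0.37009088]
```

View pics/p4.png

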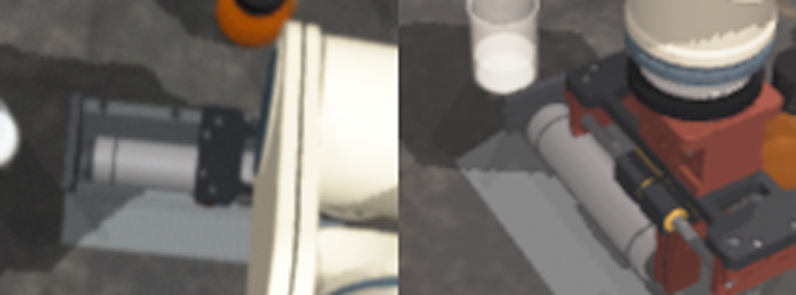

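The tube's end (x≈93) is still a little short of the stop plate (x≈82) in the top tile, so I'll keep pushing in small steps.

Call:
{"name": "servo_tool", "arguments": {
  "plan": [
    [1, [0, 0.5, 0], 0],
    [1, [0.1, 1, 0], 0],
    [1, [0.1, 1.5, 0], 0],
    [1, [0.2, 2, 0], 0],
    [1, [0.2, 2.5, 0], 0],
    [1, [0.3, 3, 0], 0],
    [1, [0.3, 3, 0], 0]
  ]
}}

```text
t: 9.67
ee_pos: [655.7, -86.9, 29.7]
orientation: [-0.149, -3.138, -0.0]
ft_force: [0.3, -1.3, 0.2]
width: 0.4
grasp_force: 0.4
```

Call:
{"name": "servo_tool", "arguments": {
  "plan": [
    [1, [0, 0.6, 0], 0],
    [1, [0.1, 1.2, 0], 0],
    [1, [0.2, 1.8, 0], 0],
    [1, [0.2, 2.4, 0], 0]
  ]
}}

```text
t: 10.0
ee_pos: [656.0, -84.6, 29.7]
orientation: [0.149, 3.138, -0.0]
ft_force: [-0.7, -0.9, -0.8]
width: 0.2
grasp_force: 0.7
```

Call:
{"name": "servo_tool", "arguments": {
  "plan": [
    [1, [0, 0.6, 0], 0],
    [1, [0.1, 1.2, 0], 0],
    [1, [0.2, 1.8, 0], 0],
    [1, [0.2, 2.4, 0], 0]
  ]
}}

```text
t: 10.33
ee_pos: [656.1, -83.1, 29.7]
orientation: [0.148, 3.138, -0.002]
ft_force: [-0.5, -10.0, -0.5]
width: 0.3
grasp_force: 4.6
```

The force rose to 10 N, so the tube is against the stop. Withdrawing.

Call:
{"name": "servo_tool", "arguments": {
  "plan": [
    [1, [0, 0, 0], 0],
    [1, [-0.2, -2, 0], 0],
    [1, [-0.5, -6, 0], 0],
    [1, [-2, -18, 0], 0],
    [1, [-3, -32, 5], 0],
    [1, [-3, -40, 30], 0],
    [1, [-15, -45, 65], 0],
    [1, [-40, -60, 95], 0],
    [1, [-70, -80, 110], 0],
    [1, [-105, -95, 110], 0]
  ]
}}

```text
t: 11.17
ee_pos: [553.3, -180.1, 144.2]
orientation: [0.148, 3.13, -0.004]
ft_force: [-0.4, -1.0, 1.1]
width: 0.8
grasp_force: 0.0
```

Call:
{"name": "servo_tool", "arguments": {
  "plan": [
    [1, [-35, -15, 0], 0],
    [1, [-70, -30, 0], 0],
    [1, [-100, -45, 0], 0],
    [1, [-100, -45, 0], 0]
  ]
}}

```text
t: 11.5
ee_pos: [445.4, -224.0, 139.7]
orientation: [-0.154, -3.134, -0.001]
ft_force: [0.2, -0.3, -0.5]
width: 0.6
grasp_force: 0.0
```

Run:
```python
from h import *
a=ctrl.get_image("top")[110:230,190:325];b=ctrl.get_image("side")[150:270,240:375]
cv2.imwrite("pics/p5.png",cv2.resize(np.hstack([a,b]),None,fx=2.95,fy=2.95,interpolation=cv2.INTER_CUBIC))
O=np.array([662.2,-14.8,0]);u=np.array([.095,.9955,0]);ux=np.array([.9955,-.095,0])
for e in(100,-60): print(e,[(proj("top",O+e*u+[0,0,22.5])[0]-[190,110])*2.95,(proj("side",O+e*u+[0,0,22.5])[0]-[240,150])*2.95+[398,0]])
```

```text
100 [array([152.05766306, 201.67938536]), array([537.71457045, 114.30436029])]
-60 [array([361.08043165, 222.41788111]), array([660.42657169, 258.97663744])]
```

View pics/p5.png

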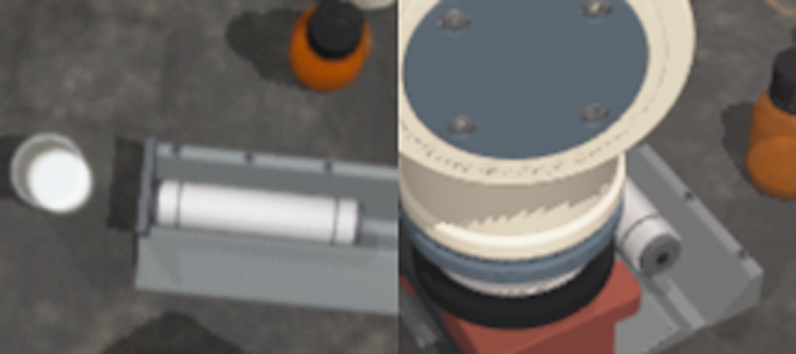

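The tube is seated against the stop plate: its ends appear at about (156, 203) and (359, 222) in the top tile, as predicted. The cap centre is at (660, 257) in the side tile, against a predicted (660, 259).

```bash
python3 -c "
from workcell import ctrl
print(ctrl.close_job())"
```

```text
the job is handed in; nothing more can be done
None
```

The tube was rolled up the ramp into the V-block's groove and pushed endwise until the force rose to 10 N at the stop plate; the last pictures show it seated there, and the job was handed in at about 11.6 s.

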